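# Fit a fresh roll on the upright tape dispenser and set its end cap

## Task

A fresh roll of brown paper tape has been slipped onto the upright dispenser but it is not fully down, and the knurled metal end cap above it has only been started on its thread. First push the roll fully home on its platen, then screw the end cap down (clockwise from above) until it bottoms out on the roll, and back it off a quarter turn so that the roll can run. Finish while still holding the cap there between the fingers, so that it stays put while I pull off the first strip; leave the other things on the table where they are.

Things in the scene. Friction and masses are not known exactly. Their poses are not given: they have to be found in the camera images.
- dispenser: Upright tape dispenser, fixed: base plate 200 x 170 x 18 mm, round platen with its top 23 mm above the table, vertical spindle. Origin: on the spindle axis at table height; z up. Two posts rise to 74 mm above the table: tear-off post, 98 mm along +x and 55 mm along +y; guide roller, 88 mm along +x and 62 mm along -y.
- roll (a joint): Height of the brown tape roll above its seat, in m: 0 = fully home, 0.003 to 0.005 at the start. It grips the hub: it slides only down or up along the spindle, never tips, moves down when its top is pushed with 6 to 9 N anywhere, stays where it is left, and stops dead when home (stop pushing at about 20 N). It can turn on the spindle.
- roll_top (a point): Centre of the flat top of the roll, on the spindle axis, 71 mm above the table when home; z up. The roll is a ring lying flat round the spindle, 150 mm across, 48 mm high, core hole 39 mm. Its top is open to push on between the cap's flange and the rim (30 to 75 mm from the axis).
- end_cap (a joint): Turn of the end cap on its thread, in rad: 0 = screwed fully down, flange on the seated roll; grows as it is unscrewed, anticlockwise from above; 3.3 to 4.5 at the start. The cap rises 10 mm per turn. Light, even thread friction (about 0.06 N m); it stays where it is left and stops dead at 0. It cannot be pulled off.
- cap_grip (a point): Point on the axis of the aluminium end cap, in its knurled grip, 28 mm above the cap's underside and 12 mm below its top. Cap: flange 60 mm across, 6 mm thick; above it a round knurled grip 46 mm across, 34 mm high; a raised pointer rib on the flat top runs from the centre along this point's x axis and turns with the cap. z up.
- glue_gun: Bystander: dark green glue gun lying on its side, 42 mm thick, barrel about 230 mm long with its stick, handle 110 mm to one side. Origin: under the barrel, at table height.
- masking_tape: Bystander: cream roll of masking tape lying flat, 102 mm across, 50 mm high. Origin: centre of the underside.
- card_offcut: Bystander: piece of cardboard 100 x 75 x 5 mm. Origin: centre of the underside.
- brush: Bystander: flat brush, wooden handle, 200 mm long, lying along its x axis. Origin: under its middle.
- jar: Bystander: glass jar with a plain brass-coloured lid, 74 mm across, 105 mm high. Origin: centre of the underside.
- paint_bottle: Bystander: white plastic bottle, 58 mm across, 160 mm high. Origin: centre of the underside.
- paste_bowl: Bystander: white bowl, 124 mm across, 55 mm high. Origin: centre of the underside.

How it is judged:
By the outcome, as a careful person would: the job done as asked, in the order asked, and still so for the second after the job is handed in, while the arm keeps its last pose, push and grip.
It also fails if it takes over 64 s, if anything falls off the work surface, if the arm or the gripper's body presses on something with over 40 N, if the wrist force passes 120 N, or if a joint passes its speed limit or range.

## Robot

A 6-joint arm with a two-finger parallel gripper is mounted at the origin on the work surface. World frame = base frame: x ahead of the robot, y to its left, z up, the work surface at z = 0. Lengths are in mm, angles in rad, forces in N, time in s.
With the tool pointing down it reaches from about 300 to 825 mm from the base axis. Payload 5.4 kg.
Tool frame: the origin (TCP) lies on the centre line of the jaws, within the pads' length; the fingertips stand 19 mm ahead of it and the grasp point (between the pads) is the TCP; z points along the fingers, x is the direction in which the jaws open and shut, and the axes are right-handed (so a half turn about z gives the same grasp; the last joint's range is limited). The gripper opens to 92 mm and grips with 3 to 60 N. Pads are 20 mm wide; open, the fingers measure 128 mm over their backs; the gripper's body (75 mm by 189 mm) begins 69 mm behind the grasp point.
Start: joints at [-1.376, 0.158, 1.597, -0, 1.386, -0.21], TCP at [226.43, -528.522, 233.601] pointing down, gripper open.
Joint ranges: [-2.91, 2.91], [-0.94, 2.29], [0.18, 2.7], [-1.29, 4.43], [0.17, 2.64], [-3, 3]. Speed limits (rad/s): [2.57, 2.57, 3.14, 3.14, 3.14, 3.14].

## Interface

Orientations are given as a rotation vector (axis times angle).
In Python, from rig import ctrl gives the robot as it stands. The module is installed in compiled form; this text tells all that it offers.
- The arm moves only by the tool drive_tool, never from a script. Its argument "steps" is a list of rows, each an object with "translation": the shift along the tool's x, y, z in mm, a list of three; "roll": the turn about the tool's z in units of 6 degrees (1.0 is 6 degrees); "gripper": the opening in per cent of the stroke, from 0 (shut) to 100 (fully open). A call has 1 to 10 rows; each row shifts and turns the commanded pose from where the row before left it, along the tool's axes as they then stand; what a row does not reach is not made up. A row lasts 1/8 s, in which the tool goes at most 62.5 mm and 10.7 degrees, less where a joint would pass 70% of its speed; a pose out of reach is approached as far as the arm can. A call with a gripper value outside its range is refused whole. The fingers move at their own pace and stop on an object; the grip force is fixed at half the most. Time passes only in rows, so rows that do not move let the fingers close. It gives the time, the measured TCP pose, the force and the opening at its end, in the units of the state.
- ctrl.read_state(): the state, without advancing time (a new reading comes with each control period).
- ctrl.snapshot(name): name is "side" or "top"; returns a dict with "image" (400x640x3 uint8, red, green, blue), "K" (3x3 intrinsics, pixels), "position" and "orientation" of the camera in the world. Camera axes: x right, y up, looking along -z (the intrinsics and any distortion apply to the point x, -y, -z); pixel columns grow to the right and rows downward; lengths in mm; the calibration is good to about 2 mm. A picture is of the moment at which its call begins. There is no depth.
- ctrl.sign_off(): hands the job in, once; it reports no verdict.
Trained networks look in a picture, given as the dict that the camera call returned (one of the last four; its "shot" number tells which), for a name from the list of things; names that differ only in an ending like _2 or _b are one class to them, and where a whole thing is asked for, a point or a joint stands for the part that bears it (a point fixed in the world has none). Each returns a list of dicts, best first, with "score" (0 to 1); they miss things now and then, are a little off and sometimes report something else, mostly with a low value. They report only what shows in the picture. A call takes as long as a camera call.
- ctrl.trace(picture, name): "region" (400x640 bool, what is visible of it) and "location" ([row, column] in pixels, amid what is visible of it).
The state is a dict: "clock": time; "q": joint angles; "joint_vel": joint speeds; "tau": joint torques, N m; "tcp_pos": TCP position; "eef_rot": TCP orientation; "ft_force": force on the tool from outside, world axes, zero at the start; "wrist_torque": the same for the moment, N m; "finger_gap": opening from 0.0 (shut) to 1.0 (fully open).
Only numpy, scipy, OpenCV 4.12 (cv2) and the standard library are available. Lean on these libraries where they do the work, as an engineer would, in place of code of your own. Each camera call takes 0.05 s, during which the arm holds its last target.

## Working session

There is one attempt and no reset: what is moved stays moved. The work goes in short steps, Python scripts to look and compute and a tool call to move; the robot and the scene stay as the last step left them, time stands still between calls to the robot, and variables do not carry over. Pictures are saved under pics/ and viewed, and the job is handed in when it is done.

Besides the shell and the picture viewer there is one more tool, called after "Emit:" as name(argument=value, ...), one argument or row to a line, values as JSON. drive_tool: Moves the arm, as the interface text tells. Its arguments: {"type":"object","properties":{"steps":{"type":"array"}},"required":["steps"]}

```bash
mkdir -p pics; ls; cat > h.py <<'E'
import numpy as np, cv2
from rig import ctrl
from scipy.spatial.transform import Rotation as R
def save(s,n): cv2.imwrite(f'pics/{n}.png', s['image'][:,:,::-1])
def rot(o):
    o=np.array(o,float)
    return o if o.shape==(3,3) else R.from_rotvec(o).as_matrix()
def proj(s,P):
    Rm=rot(s['orientation']); p=(np.atleast_2d(P)-np.array(s['position']))@Rm
    q=np.c_[p[:,0],-p[:,1],-p[:,2]]; u=q@np.array(s['K']).T
    return u[:,:2]/u[:,2:]
def ray(s,uv):
    d=np.linalg.inv(s['K'])@np.array([uv[0],uv[1],1.]); d=np.array([d[0],-d[1],-d[2]])
    return np.array(s['position'],float), rot(s['orientation'])@d
def onz(s,uv,z):
    o,d=ray(s,uv); return o+d*(z-o[2])/d[2]
E
python3 - <<'E'
from h import *
print(ctrl.read_state())
for n in ('side','top'):
    s=ctrl.snapshot(n); save(s,n+'0'); print({k:v for k,v in s.items() if k!='image'})
    for m in ('dispenser','roll','end_cap','cap_grip'):
        for r in ctrl.trace(s,m)[:2]: 
            ys,xs=np.where(r['region']); print(n,m,r['score'],r['location'],xs.min(),xs.max(),ys.min(),ys.max(),len(xs))
E
```

```text
pics
{'clock': 0.0, 'q': array([-1.37607346e+00,  1.59034688e-01,  1.59818355e+00,  6.14879722e-07,
        1.38620904e+00, -2.10058958e-01]), 'joint_vel': array([ 6.39454222e-04,  1.11463763e-05, -3.28855481e-04, -1.42493726e-03,
       -1.82814800e-04,  2.64906147e-04]), 'tau': array([-3.82663702e-04, -3.85561538e+01, -3.22111309e+01,  7.00060395e-02,
        3.77088203e-02, -1.31609618e-04]), 'tcp_pos': array([ 226.33407485, -527.95506061,  232.65134451]), 'eef_rot': array([-2.62154331e+00,  1.72884261e+00,  2.02054819e-03]), 'ft_force': array([ 1.2622258 ,  0.47150628, -0.24364156]), 'wrist_torque': array([-0.01735142,  0.0211902 ,  0.04703393]), 'finger_gap': 1.0019249887419834}
{'K': array([[396.74559728,   0.        , 324.76604145],
       [  0.        , 396.74559728, 201.77250785],
       [  0.        ,   0.        ,   1.        ]]), 'position': array([-347.02706358,  793.00358866,  748.91206653]), 'orientation': array([ 0.51785951, -1.19532244, -2.09814906]), 'shot': 1}
side dispenser 0.95 [206.6, 308.0] 283 339 183 230 2024
side roll 0.84 [205.0, 309.6] 289 331 187 218 993
side end_cap 0.73 [193.4, 311.0] 302 318 183 199 221
side cap_grip 0.79 [192.4, 310.4] 302 317 183 199 217
side cap_grip 0.48 [152.9, 414.2] 410 416 148 154 38
{'K': array([[517.24628828,   0.        , 319.40230716],
       [  0.        , 517.24628828, 192.92705894],
       [  0.        ,   0.        ,   1.        ]]), 'position': array([ 380.9443053 ,  -22.97900531, 1603.57587662]), 'orientation': array([ 0.06277571, -0.03729048, -1.56863757]), 'shot': 2}
top dispenser 0.81 [170.2, 325.1] 286 362 128 210 3626
top roll 0.98 [161.1, 327.7] 298 348 145 196 1772
top end_cap 0.59 [169.7, 321.3] 313 332 161 180 317
top cap_grip 0.51 [170.4, 322.1] 313 332 161 180 317
```

```bash
python3 - <<'E'
import cv2
a=cv2.imread('pics/side0.png');b=cv2.imread('pics/top0.png')
c1=cv2.resize(a[160:250,260:360],None,fx=6,fy=6,interpolation=cv2.INTER_CUBIC)
c2=cv2.resize(b[120:220,270:370],None,fx=6,fy=6,interpolation=cv2.INTER_CUBIC)
cv2.imwrite('pics/side0c.png',c1);cv2.imwrite('pics/top0c.png',c2)
E
```

```text
(no output)
```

View pics/side0.png

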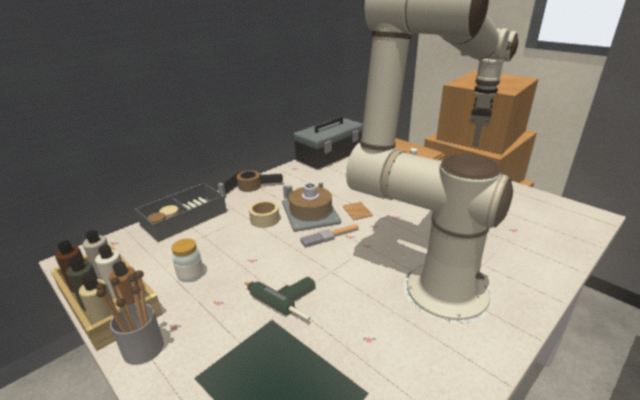

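View pics/top0.png

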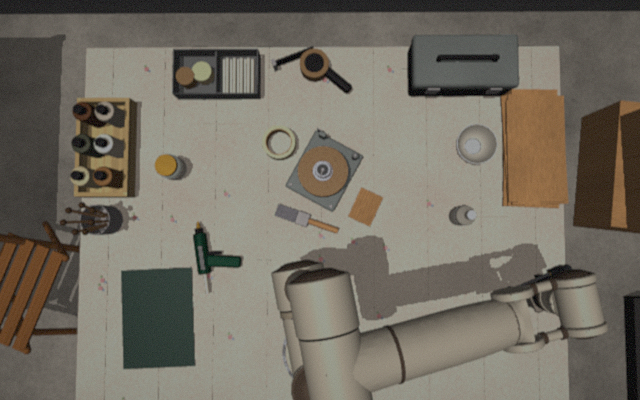

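```bash
sleep 1
```

```text
(no output)
```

View pics/side0c.png

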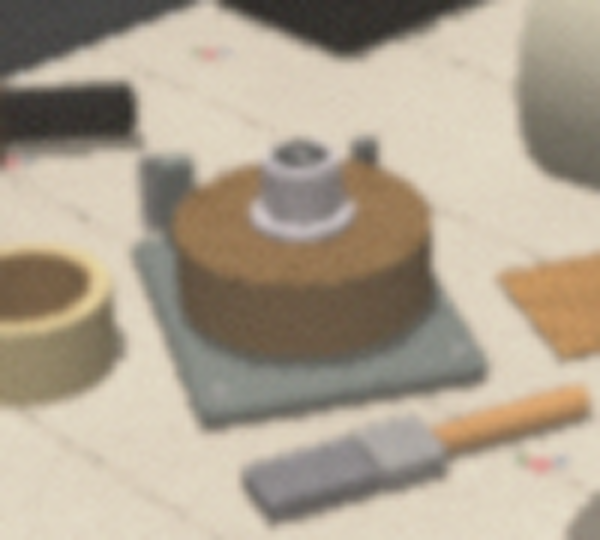

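View pics/top0c.png

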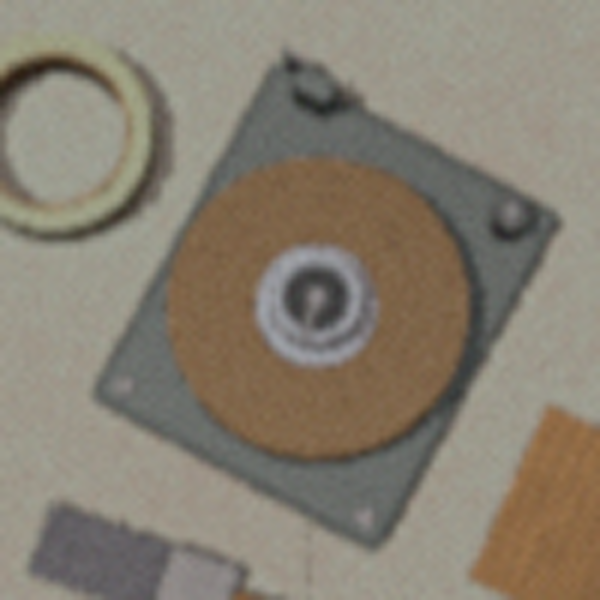

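The side view shows the dispenser with the brown roll at about (310,203) and the cap at about (311,192). The top view shows the roll centre at about (323,171), the cap top at about (322,170), and posts at about (322,134) and (355,156). Next I'll work out the spindle axis from both views.

```bash
cat > loc.py <<'E'
from h import *
from scipy.optimize import least_squares
t=np.linspace(0,2*np.pi,72,endpoint=False)
def silh(s,c,parts):
    m=np.zeros((400*4,640*4),np.uint8)
    for z0,z1,r in parts:
        P=np.concatenate([np.c_[c[0]+r*np.cos(t),c[1]+r*np.sin(t),0*t+z] for z in (z0,z1)])
        h=cv2.convexHull(((proj(s,P)+.5)*4-.5).astype(np.float32)); cv2.fillConvexPoly(m,np.round(h).astype(np.int32),1)
    return cv2.resize(m.astype(np.float32),(640,400),interpolation=cv2.INTER_AREA)
E
python3 - <<'E'
from loc import *
from scipy.optimize import minimize
for n in ('top','side'):
    s=ctrl.snapshot(n)
    a=ctrl.trace(s,'roll')[0]; b=ctrl.trace(s,'end_cap')[0]
    print(n,a['score'],b['score'])
    U=(a['region']|b['region']).astype(np.float32)
    c0=onz(s,a['location'][::-1],73)[:2]
    dz=4
    # union silhouette roll+cap, known heights (roll +4, cap lifted 6)
    f=lambda c: ((silh(s,c,[(23+dz,71+dz,75),(77,117,23)])-U)**2).sum()
    r=minimize(f,c0,method='Nelder-Mead',options=dict(initial_simplex=[c0,c0+[15,0],c0+[0,15]],xatol=.1)); print('union',c0,r.x,r.fun,U.sum())
    B=b['region'].astype(np.float32); c0=r.x
    f=lambda c: ((silh(s,c,[(77,83,30),(83,117,23)])-B)**2).sum()
    r=minimize(f,c0,method='Nelder-Mead',options=dict(initial_simplex=[c0,c0+[15,0],c0+[0,15]],xatol=.1)); print('cap',r.x,r.fun,B.sum())
    if n=='top':
      for nm,uv in (('tear?',(322.2,134.3)),('guide?',(355,155.7))): print(nm,onz(s,uv,74))
E
```

```text
Traceback (most recent call last):
IndexError: list index out of range
```

```bash
cat > fit.py <<'E'
from loc import *
from scipy.optimize import minimize
def get(s,n):
    r=ctrl.trace(s,n); return r[0] if r else None
for n in ('top','side'):
  for k in range(2):
    s=ctrl.snapshot(n)
    a=get(s,'roll'); b=get(s,'end_cap') or get(s,'cap_grip')
    if a is None or b is None: print(n,'miss'); continue
    U=(a['region']|b['region']).astype(np.float32)
    c0=onz(s,a['location'][::-1],73)[:2]
    dz=4
    f=lambda c: ((silh(s,c,[(23+dz,71+dz,75),(77,117,23)])-U)**2).sum()
    r=minimize(f,c0,method='Nelder-Mead',options=dict(initial_simplex=[c0,c0+[15,0],c0+[0,15]],xatol=.1)); print(n,'union',c0,r.x,r.fun,U.sum())
    B=b['region'].astype(np.float32); c0=r.x
    f=lambda c: ((silh(s,c,[(77,83,30),(83,117,23)])-B)**2).sum()
    r=minimize(f,c0,method='Nelder-Mead',options=dict(initial_simplex=[c0,c0+[15,0],c0+[0,15]],xatol=.1)); print('cap',r.x,r.fun,B.sum())
    if n=='top':
      for nm,uv in (('tear?',(322.2,134.3)),('guide?',(355,155.7))): print(nm,onz(s,uv,74))
    break
E
python3 fit.py
```

```text
top union [521.83279677  12.16992222] [546.49927198  -7.28675491] 100.63671875 1915.0
cap [547.4466239   -7.10249844] 6.296875 336.0
tear? [653.88921294  -6.03645401  74.        ]
guide? [ 589.5730089  -103.69497126   74.        ]
side union [353.83807081 133.35483856] [397.85730007  82.58336536] 1494.8984375 739.0
cap [547.48973014  -5.50912952] 22.43359375 220.0
```

```bash
cat > go.py <<'E'
from h import *
import sys
s=ctrl.read_state(); Rm=rot(s['eef_rot']); T=np.array([float(v) for v in sys.argv[1:4]])
print('clock',s['clock'],'pos',s['tcp_pos'].round(2),'q',s['q'].round(3),'F',s['ft_force'].round(2),'M',s['wrist_torque'].round(3),'gap',s['finger_gap'])
print('tool x',Rm[:,0].round(3),'z',Rm[:,2].round(3)); print('delta tool',(Rm.T@(T-s['tcp_pos'])).round(2))
E
python3 go.py 547.3 -6.5 233
```

```text
clock 0.9 pos [ 226.45 -528.53  233.62] q [-1.376  0.158  1.597 -0.     1.386 -0.21 ] F [-0.55  0.43  0.74] M [-0.064 -0.02  -0.009] gap 1.0022335217931246
tool x [ 0.394 -0.919  0.   ] z [ 0. -0. -1.]
delta tool [-353.46 -500.52    0.6 ]
```

Emit:
drive_tool(
  steps=[
    {"translation":[-25,-35,0],"roll":0,"gripper":100},
    {"translation":[-35,-50,0],"roll":0,"gripper":100},
    {"translation":[-35,-50,0],"roll":0,"gripper":100},
    {"translation":[-35,-50,0],"roll":0,"gripper":100},
    {"translation":[-35,-50,0],"roll":0,"gripper":100},
    {"translation":[-35,-50,0],"roll":0,"gripper":100},
    {"translation":[-35,-50,0],"roll":0,"gripper":100},
    {"translation":[-35,-50,0],"roll":0,"gripper":100},
    {"translation":[-35,-50,0],"roll":0,"gripper":100},
    {"translation":[-25,-35,0],"roll":0,"gripper":100},
  ],
)

```text
clock: 2.15
tcp_pos: [529.4, -37.7, 233.8]
eef_rot: [-2.624, 1.727, -0.001]
ft_force: [1.2, -0.6, 0.2]
finger_gap: 1.001
```

```bash
python3 go.py 547.3 -6.5 180
```

```text
clock 2.15 pos [529.43 -37.7  233.78] q [-0.299  0.043  1.721  0.     1.377  0.865] F [ 1.19 -0.62  0.17] M [-0.027 -0.015 -0.025] gap 1.0012222642888218
tool x [ 0.395 -0.918  0.   ] z [ 0.001 -0.    -1.   ]
delta tool [-21.6  -28.72  53.79]
```

Emit:
drive_tool(
  steps=[
    {"translation":[-22,-29,20],"roll":0,"gripper":100},
    {"translation":[0,0,0],"roll":-1.7,"gripper":100},
    {"translation":[0,0,0],"roll":-1.7,"gripper":100},
    {"translation":[0,0,0],"roll":-1.7,"gripper":100},
    {"translation":[0,0,0],"roll":-1.7,"gripper":100},
    {"translation":[0,0,0],"roll":-1.7,"gripper":100},
    {"translation":[0,0,0],"roll":-1.7,"gripper":100},
    {"translation":[0,0,0],"roll":-1.7,"gripper":100},
    {"translation":[0,0,0],"roll":-1.7,"gripper":100},
    {"translation":[0,0,0],"roll":0,"gripper":100},
  ],
)

```text
clock: 3.4
tcp_pos: [546.5, -8.5, 213.6]
eef_rot: [3.116, 0.401, 0.0]
ft_force: [-0.3, -0.4, 0.2]
finger_gap: 1.002
```

```bash
python3 go.py 547.3 -6.5 180; python3 - <<'E'
from h import *
for n in ('side','top'):
    s=ctrl.snapshot(n); save(s,n+'1')
    a=s['image'][:,:,::-1]
    c=a[130:260,230:390] if n=='side' else a[100:240,250:410]
    cv2.imwrite(f'pics/{n}1c.png',cv2.resize(c,None,fx=4,fy=4,interpolation=cv2.INTER_CUBIC))
    print(proj(s,[[547.3,-6.5,z] for z in (71,99,117)]))
E
```

```text
clock 3.4 pos [546.48  -8.46 213.64] q [-0.237  0.101  1.701 -0.     1.34  -0.493] F [-0.28 -0.42  0.16] M [ 0.042 -0.15   0.004] gap 1.0020420866753874
tool x [0.967 0.253 0.   ] z [ 0. -0. -1.]
delta tool [ 1.29 -1.69 33.64]
[[309.97853865 196.69818209]
 [309.69274262 189.60605691]
 [309.50586975 184.96874331]]
[[322.30519248 169.9447209 ]
 [322.20398276 168.91014027]
 [322.1369207  168.22462207]]
```

```bash
sleep 0
```

```text
(no output)
```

View pics/side1c.png

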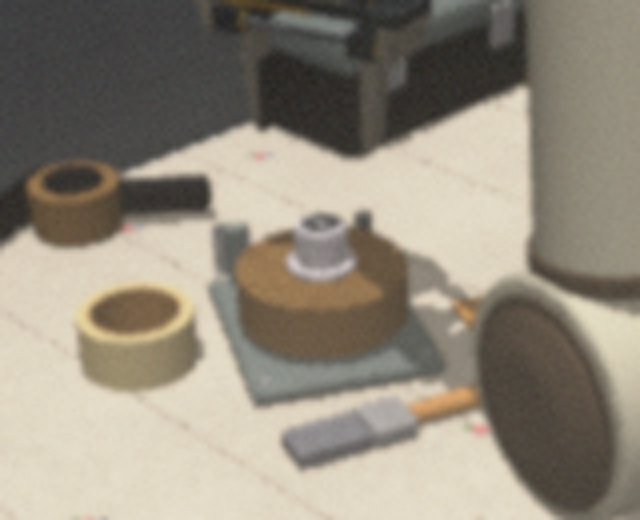

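View pics/top1c.png

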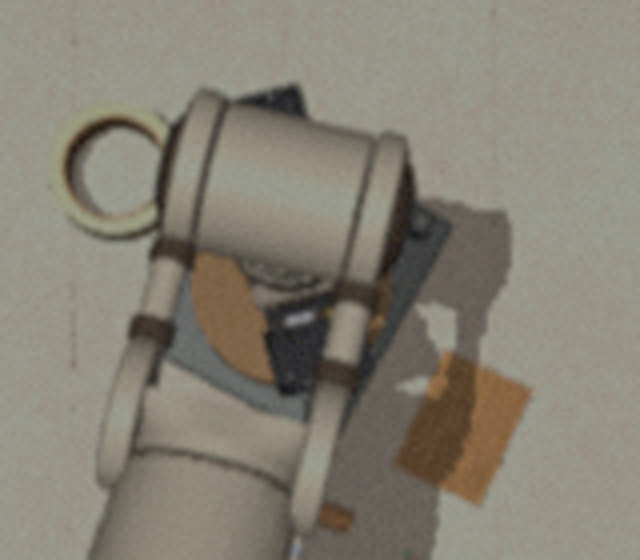

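Emit:
drive_tool(
  steps=[
    {"translation":[1,-2,20],"roll":-1.7,"gripper":100},
    {"translation":[0,0,20],"roll":-1.7,"gripper":100},
    {"translation":[0,0,10],"roll":-1.7,"gripper":100},
    {"translation":[0,0,10],"roll":-1.7,"gripper":100},
    {"translation":[0,0,10],"roll":-1.7,"gripper":100},
    {"translation":[0,0,10],"roll":-1.7,"gripper":100},
    {"translation":[0,0,10],"roll":-1.7,"gripper":100},
    {"translation":[0,0,5],"roll":-1.7,"gripper":100},
    {"translation":[0,0,0],"roll":-1.7,"gripper":100},
    {"translation":[0,0,0],"roll":-1.7,"gripper":100},
  ],
)

```text
clock: 4.75
tcp_pos: [546.9, -6.3, 118.5]
eef_rot: [-1.642, -2.678, 0.0]
ft_force: [0.2, 0.5, 0.1]
finger_gap: 0.999
```

Emit:
drive_tool(
  steps=[
    {"translation":[0,0,0],"roll":-1.7,"gripper":100},
    {"translation":[0,0,0],"roll":-1.7,"gripper":100},
    {"translation":[0,0,0],"roll":0,"gripper":100},
    {"translation":[0,0,0],"roll":0,"gripper":100},
  ],
)

```text
clock: 5.25
tcp_pos: [547.0, -6.3, 118.6]
eef_rot: [1.152, 2.923, 0.0]
ft_force: [0.6, -0.5, 0.5]
finger_gap: 1.002
```

```bash
python3 go.py 547.3 -6.5 100; python3 - <<'E'
from h import *
s=ctrl.snapshot('side'); save(s,'side2')
c=s['image'][150:240,250:370,::-1]
cv2.imwrite('pics/side2c.png',cv2.resize(c,None,fx=6,fy=6,interpolation=cv2.INTER_CUBIC))
E
```

```text
clock 5.25 pos [546.96  -6.27 118.62] q [-0.232  0.205  1.783  0.     1.154 -2.623] F [ 0.61 -0.45  0.54] M [ 0.052 -0.101  0.02 ] gap 1.0021374432174581
tool x [-0.731  0.682 -0.   ] z [ 0.  0. -1.]
delta tool [-0.4   0.07 18.62]
```

View pics/side2c.png

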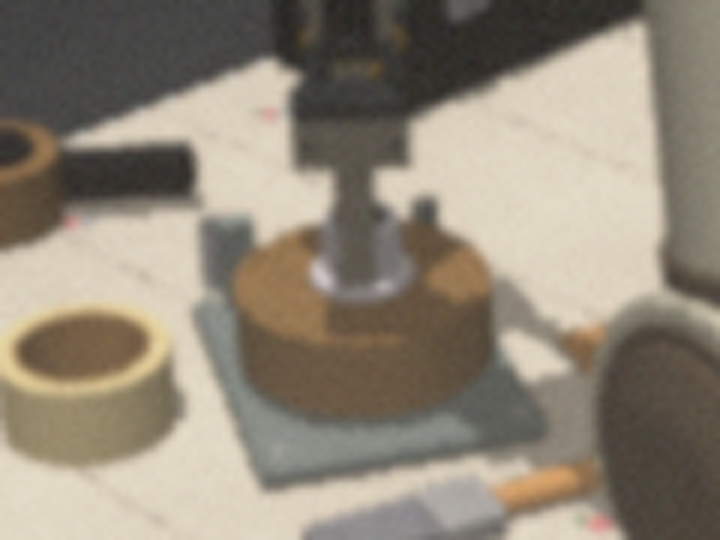

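The side picture shows the near finger in front of the cap and centred on it to about 1 px (crop columns 355 and 362), with both fingertips above the roll. I'll go down gently.

Emit:
drive_tool(
  steps=[
    {"translation":[0,0,8],"roll":0,"gripper":100},
    {"translation":[0,0,8],"roll":0,"gripper":100},
    {"translation":[0,0,4],"roll":0,"gripper":100},
    {"translation":[0,0,0],"roll":0,"gripper":100},
  ],
)

```text
clock: 5.8
tcp_pos: [546.5, -6.2, 98.0]
eef_rot: [-1.146, -2.924, 0.0]
ft_force: [0.0, 0.2, -0.5]
finger_gap: 0.999
```

Emit:
drive_tool(
  steps=[
    {"translation":[0,0,1],"roll":0,"gripper":100},
    {"translation":[0,0,1],"roll":0,"gripper":100},
    {"translation":[0,0,0],"roll":0,"gripper":100},
  ],
)

```text
clock: 6.18
tcp_pos: [547.0, -6.3, 96.7]
eef_rot: [1.146, 2.925, 0.0]
ft_force: [-0.7, -0.4, -0.7]
finger_gap: 0.997
```

Emit:
drive_tool(
  steps=[
    {"translation":[0,0,1],"roll":0,"gripper":100},
    {"translation":[0,0,1],"roll":0,"gripper":100},
    {"translation":[0,0,0],"roll":0,"gripper":100},
  ],
)

```text
clock: 6.55
tcp_pos: [547.1, -6.3, 95.1]
eef_rot: [1.146, 2.925, 0.0]
ft_force: [-2.1, 0.5, 3.4]
finger_gap: 1.001
```

Emit:
drive_tool(
  steps=[
    {"translation":[0,0,1],"roll":0,"gripper":100},
    {"translation":[0,0,0],"roll":0,"gripper":100},
  ],
)

```text
clock: 6.8
tcp_pos: [547.0, -6.3, 94.2]
eef_rot: [1.146, 2.925, -0.0]
ft_force: [-1.4, 0.1, 5.3]
finger_gap: 0.997
```

Emit:
drive_tool(
  steps=[
    {"translation":[0,0,1],"roll":0,"gripper":100},
    {"translation":[0,0,0],"roll":0,"gripper":100},
  ],
)

```text
clock: 7.05
tcp_pos: [547.0, -6.3, 93.2]
eef_rot: [1.146, 2.925, -0.0]
ft_force: [-3.1, 0.7, 6.1]
finger_gap: 0.999
```

Emit:
drive_tool(
  steps=[
    {"translation":[0,0,1],"roll":0,"gripper":100},
    {"translation":[0,0,0],"roll":0,"gripper":100},
  ],
)

```text
clock: 7.3
tcp_pos: [547.0, -6.3, 92.2]
eef_rot: [1.146, 2.925, -0.0]
ft_force: [-2.1, 0.5, 5.5]
finger_gap: 0.998
```

Emit:
drive_tool(
  steps=[
    {"translation":[0,0,0.5],"roll":0,"gripper":100},
    {"translation":[0,0,0],"roll":0,"gripper":100},
  ],
)

```text
clock: 7.55
tcp_pos: [547.1, -6.3, 91.8]
eef_rot: [1.146, 2.925, -0.0]
ft_force: [-1.6, 0.6, 6.0]
finger_gap: 1.002
```

Emit:
drive_tool(
  steps=[
    {"translation":[0,0,0.5],"roll":0,"gripper":100},
    {"translation":[0,0,0],"roll":0,"gripper":100},
  ],
)

```text
clock: 7.8
tcp_pos: [547.1, -6.3, 91.3]
eef_rot: [1.146, 2.925, -0.0]
ft_force: [-2.6, 0.3, 5.3]
finger_gap: 0.998
```

Emit:
drive_tool(
  steps=[
    {"translation":[0,0,0.5],"roll":0,"gripper":100},
    {"translation":[0,0,0],"roll":0,"gripper":100},
  ],
)

```text
clock: 8.05
tcp_pos: [547.0, -6.3, 90.8]
eef_rot: [1.146, 2.925, 0.0]
ft_force: [-2.9, 0.8, 7.0]
finger_gap: 1.001
```

Emit:
drive_tool(
  steps=[
    {"translation":[0,0,0.4],"roll":0,"gripper":100},
    {"translation":[0,0,0],"roll":0,"gripper":100},
  ],
)

```text
clock: 8.3
tcp_pos: [547.0, -6.3, 90.4]
eef_rot: [1.146, 2.925, -0.0]
ft_force: [-2.4, 0.4, 6.9]
finger_gap: 1.001
```

Emit:
drive_tool(
  steps=[
    {"translation":[0,0,0.3],"roll":0,"gripper":100},
    {"translation":[0,0,0],"roll":0,"gripper":100},
  ],
)

```text
clock: 8.55
tcp_pos: [547.1, -6.3, 90.4]
eef_rot: [1.146, 2.925, -0.0]
ft_force: [-3.8, -0.0, 8.3]
finger_gap: 0.999
```

Emit:
drive_tool(
  steps=[
    {"translation":[0,0,0.3],"roll":0,"gripper":100},
    {"translation":[0,0,0],"roll":0,"gripper":100},
  ],
)

```text
clock: 8.8
tcp_pos: [547.1, -6.3, 90.4]
eef_rot: [-1.146, -2.925, 0.0]
ft_force: [-4.3, 0.5, 10.7]
finger_gap: 1.001
```

Emit:
drive_tool(
  steps=[
    {"translation":[0,0,0.4],"roll":0,"gripper":100},
    {"translation":[0,0,0],"roll":0,"gripper":100},
  ],
)

```text
clock: 9.05
tcp_pos: [547.1, -6.3, 90.3]
eef_rot: [-1.146, -2.925, 0.0]
ft_force: [-6.0, 0.1, 13.8]
finger_gap: 0.997
```

Emit:
drive_tool(
  steps=[
    {"translation":[0,0,0.4],"roll":0,"gripper":100},
    {"translation":[0,0,0],"roll":0,"gripper":100},
  ],
)

```text
clock: 9.3
tcp_pos: [547.1, -6.3, 90.3]
eef_rot: [-1.146, -2.925, 0.0]
ft_force: [-7.1, 1.4, 15.8]
finger_gap: 0.998
```

```bash
python3 go.py 547.3 -6.5 105
```

```text
clock 9.3 pos [547.11  -6.27  90.33] q [-0.232  0.245  1.799 -0.     1.098 -2.627] F [-7.07  1.43 15.83] M [ 0.317  1.235 -0.016] gap 0.9980689126863895
tool x [-0.734  0.679  0.   ] z [-0. -0. -1.]
delta tool [ -0.29  -0.04 -14.67]
```

The roll stopped dead at TCP z 90.3 while the force rose to 16 N, after about 4.9 mm of travel, so it is home. I'll raise the tool and grip the cap.

Emit:
drive_tool(
  steps=[
    {"translation":[0,0,-8],"roll":0,"gripper":100},
    {"translation":[0,0,-9],"roll":0,"gripper":100},
    {"translation":[0,0,0],"roll":0,"gripper":100},
    {"translation":[0,0,0],"roll":0,"gripper":60},
    {"translation":[0,0,0],"roll":0,"gripper":60},
    {"translation":[0,0,0],"roll":0,"gripper":60},
  ],
)

```text
clock: 10.05
tcp_pos: [546.7, -6.2, 105.0]
eef_rot: [-1.146, -2.924, 0.0]
ft_force: [0.4, -0.4, 0.1]
finger_gap: 0.693
```

```bash
python3 go.py 547.3 -6.5 105;  python3 - <<'E'
from h import *
s=ctrl.snapshot('side'); save(s,'side3')
c=s['image'][150:240,250:370,::-1]
cv2.imwrite('pics/side3c.png',cv2.resize(c,None,fx=6,fy=6,interpolation=cv2.INTER_CUBIC))
E
```

```text
clock 10.05 pos [546.73  -6.23 105.  ] q [-0.232  0.223  1.792 -0.     1.127 -2.627] F [ 0.41 -0.37  0.07] M [ 0.094 -0.071 -0.029] gap 0.693403338149825
tool x [-0.734  0.68   0.   ] z [-0.001  0.    -1.   ]
delta tool [-0.6   0.19 -0.  ]
```

View pics/side3c.png

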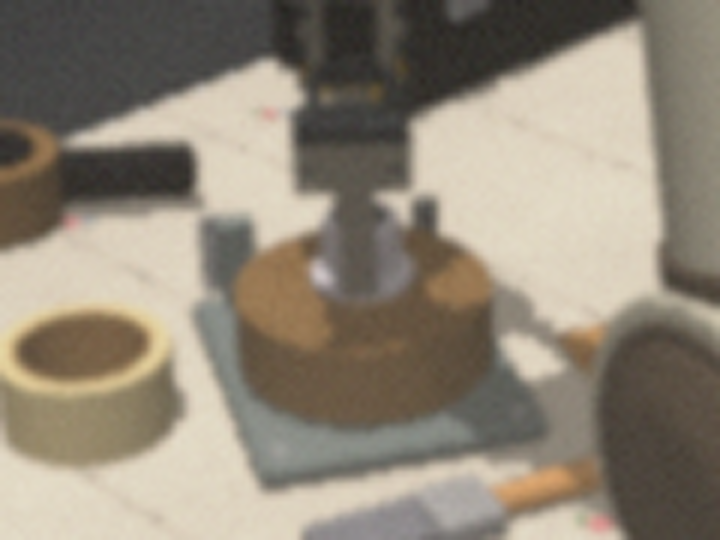

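```bash
python3 - <<'E'
from h import *
st=ctrl.read_state(); Rm=rot(st['eef_rot']); p=st['tcp_pos']
s=ctrl.snapshot('side')
tx,ty,tz=Rm.T
print('right vec',rot(s['orientation'])[:,0].round(3),'ty',ty)
for d in (33,40): 
    for w in (-10,0,10): print(d,w,proj(s,[p+d*tx+w*ty+10*tz, p+d*tx+w*ty-10*tz]).round(2).tolist())
print('axis at tcp',proj(s,[p]).round(2))
im=s['image'].astype(int)
for r in (185,189,192,195,198): print(r,[(c,*im[r,c]) for c in range(300,322)])
E
```

```text
right vec [-0.704 -0.71  -0.016] ty [ 6.79512221e-01  7.33664151e-01 -2.34206011e-04]
33 -10 [[312.77, 195.3], [312.58, 190.08]]
33 0 [[309.8, 195.39], [309.58, 190.17]]
33 10 [[306.82, 195.48], [306.59, 190.26]]
40 -10 [[312.78, 196.32], [312.59, 191.08]]
40 0 [[309.8, 196.41], [309.59, 191.18]]
40 10 [[306.81, 196.5], [306.58, 191.27]]
axis at tcp [[309.67 188.13]]
185 [(300, np.int64(225), np.int64(217), np.int64(198)), (301, np.int64(224), np.int64(216), np.int64(195)), (302, np.int64(222), np.int64(213), np.int64(193)), (303, np.int64(210), np.int64(200), np.int64(183)), (304, np.int64(175), np.int64(165), np.int64(155)), (305, np.int64(129), np.int64(123), np.int64(114)), (306, np.int64(99), np.int64(92), np.int64(85)), (307, np.int64(93), np.int64(87), np.int64(80)), (308, np.int64(96), np.int64(89), np.int64(80)), (309, np.int64(94), np.int64(87), np.int64(76)), (310, np.int64(93), np.int64(86), np.int64(80)), (311, np.int64(91), np.int64(87), np.int64(79)), (312, np.int64(87), np.int64(82), np.int64(78)), (313, np.int64(90), np.int64(87), np.int64(84)), (314, np.int64(117), 
[... 4170 characters left out ...]
np.int64(98), np.int64(90), np.int64(84)), (309, np.int64(101), np.int64(96), np.int64(87)), (310, np.int64(101), np.int64(93), np.int64(87)), (311, np.int64(97), np.int64(89), np.int64(85)), (312, np.int64(106), np.int64(100), np.int64(96)), (313, np.int64(122), np.int64(116), np.int64(110)), (314, np.int64(128), np.int64(119), np.int64(118)), (315, np.int64(124), np.int64(117), np.int64(114)), (316, np.int64(118), np.int64(109), np.int64(103)), (317, np.int64(110), np.int64(97), np.int64(86)), (318, np.int64(105), np.int64(87), np.int64(71)), (319, np.int64(104), np.int64(86), np.int64(66)), (320, np.int64(108), np.int64(89), np.int64(67)), (321, np.int64(118), np.int64(96), np.int64(69))]
```

The side picture puts the near finger at columns 306–312.5 and the cap flange at about 301.3–318.8. The cap is therefore about 0.7 px to the right, roughly 2 mm along tool −y. I'll correct by 2 mm, then close.

Emit:
drive_tool(
  steps=[
    {"translation":[0,-2,0],"roll":0,"gripper":60},
    {"translation":[0,0,0],"roll":0,"gripper":54},
    {"translation":[0,0,0],"roll":0,"gripper":54},
    {"translation":[0,0,0],"roll":0,"gripper":54},
  ],
)

```text
clock: 10.65
tcp_pos: [545.6, -7.7, 105.3]
eef_rot: [1.146, 2.925, 0.0]
ft_force: [-0.2, 0.1, -0.7]
finger_gap: 0.539
```

Emit:
drive_tool(
  steps=[
    {"translation":[0,0,0],"roll":0,"gripper":45},
    {"translation":[0,0,0],"roll":0,"gripper":45},
    {"translation":[0,0,0],"roll":0,"gripper":40},
  ],
)

```text
clock: 11.02
tcp_pos: [545.1, -7.3, 105.3]
eef_rot: [-1.146, -2.924, -0.0]
ft_force: [-3.8, 3.1, 3.1]
finger_gap: 0.493
```

```bash
python3 go.py 547.3 -6.5 105
```

```text
clock 11.025 pos [545.14  -7.33 105.27] q [-0.235  0.219  1.795  0.     1.128 -2.63 ] F [-3.83  3.05  3.07] M [0.571 0.502 0.042] gap 0.49290175675735465
tool x [-0.734  0.679  0.001] z [-0.001  0.001 -1.   ]
delta tool [-1.02  2.07  0.27]
```

Emit:
drive_tool(
  steps=[
    {"translation":[0.6,0,0],"roll":0,"gripper":30},
    {"translation":[0,0,0.16],"roll":1,"gripper":30},
    {"translation":[0,0,0.17],"roll":1,"gripper":30},
    {"translation":[0,0,0],"roll":0,"gripper":30},
  ],
)

```text
clock: 11.52
tcp_pos: [545.1, -7.2, 105.0]
eef_rot: [-1.444, -2.79, -0.0]
ft_force: [-2.3, 1.2, 4.0]
finger_gap: 0.496
```

```bash
python3 go.py 547.3 -6.5 105
```

```text
clock 11.525 pos [545.1   -7.24 104.99] q [-0.235  0.219  1.797  0.     1.126 -2.421] F [-2.31  1.17  4.03] M [ 0.505  0.376 -0.084] gap 0.4962026115738104
tool x [-0.577  0.817  0.   ] z [-0.  0. -1.]
delta tool [-0.67  2.22 -0.01]
```

Emit:
drive_tool(
  steps=[
    {"translation":[0,0,0.25],"roll":1.5,"gripper":30},
    {"translation":[0,0,0.25],"roll":1.5,"gripper":30},
    {"translation":[0,0,0.25],"roll":1.5,"gripper":30},
    {"translation":[0,0,0.25],"roll":1.5,"gripper":30},
    {"translation":[0,0,0.25],"roll":1.5,"gripper":30},
    {"translation":[0,0,0.25],"roll":1.5,"gripper":30},
    {"translation":[0,0,0.25],"roll":1.5,"gripper":30},
    {"translation":[0,0,0.25],"roll":1.5,"gripper":30},
    {"translation":[0,0,0],"roll":0,"gripper":30},
  ],
)

```text
clock: 12.65
tcp_pos: [545.1, -7.0, 103.0]
eef_rot: [-2.806, -1.411, -0.0]
ft_force: [-2.4, 4.5, 2.8]
finger_gap: 0.496
```

```bash
python3 go.py 547.3 -6.5 105
```

```text
clock 12.65 pos [545.11  -6.96 102.98] q [-2.350e-01  2.220e-01  1.798e+00  1.000e-03  1.122e+00 -1.167e+00] F [-2.37  4.53  2.81] M [ 0.699  0.368 -0.035] gap 0.49629570926193517
tool x [0.597 0.803 0.001] z [-0.     0.001 -1.   ]
delta tool [ 1.68  1.49 -2.02]
```

Emit:
drive_tool(
  steps=[
    {"translation":[0.25,-0.5,0.25],"roll":1.5,"gripper":30},
    {"translation":[0,0,0.25],"roll":1.5,"gripper":30},
    {"translation":[0,0,0.25],"roll":1.5,"gripper":30},
    {"translation":[0,0,0.25],"roll":1.5,"gripper":30},
    {"translation":[0,0,0.25],"roll":1.5,"gripper":30},
    {"translation":[0,0,0.25],"roll":1.5,"gripper":30},
    {"translation":[0,0,0.25],"roll":1.5,"gripper":30},
    {"translation":[0,0,0.25],"roll":1.5,"gripper":30},
    {"translation":[0,0,0.25],"roll":1.5,"gripper":30},
    {"translation":[0,0,0],"roll":0,"gripper":30},
  ],
)

```text
clock: 13.9
tcp_pos: [545.3, -6.8, 100.8]
eef_rot: [-3.051, 0.748, -0.002]
ft_force: [-0.3, 2.5, 1.3]
finger_gap: 0.492
```

```bash
python3 go.py 547.3 -6.5 105
```

```text
clock 13.9 pos [545.35  -6.82 100.77] q [-0.234  0.225  1.799  0.     1.116  0.246] F [-0.32  2.52  1.34] M [ 0.479 -0.025 -0.082] gap 0.4924114612876378
tool x [ 0.887 -0.462  0.001] z [ 0.001  0.    -1.   ]
delta tool [ 1.59 -1.19 -4.23]
```

Emit:
drive_tool(
  steps=[
    {"translation":[0,0,0.17],"roll":1,"gripper":30},
    {"translation":[0,0,0.17],"roll":1,"gripper":30},
    {"translation":[0,0,0.17],"roll":1,"gripper":30},
    {"translation":[0,0,0],"roll":0,"gripper":30},
  ],
)

```text
clock: 14.4
tcp_pos: [545.4, -6.9, 100.3]
eef_rot: [-2.896, 1.215, -0.002]
ft_force: [0.6, 2.7, -0.5]
finger_gap: 0.495
```

```bash
cat > st.py <<'E'
from h import *
s=ctrl.read_state();Rm=rot(s['eef_rot'])
print('clk',s['clock'],'pos',s['tcp_pos'].round(2),'q6',s['q'][5].round(4),'yaw',np.arctan2(Rm[1,0],Rm[0,0]).round(4),'F',s['ft_force'].round(2),'M',s['wrist_torque'].round(3),'tau6',s['tau'][5].round(3),'gap',round(s['finger_gap'],4))
E
python3 st.py
```

```text
clk 14.4 pos [545.4   -6.87 100.29] q6 0.5599 yaw -0.7945 F [ 0.65  2.66 -0.47] M [ 0.559 -0.261 -0.057] tau6 0.263 gap 0.4949
```

Emit:
drive_tool(
  steps=[
    {"translation":[0,0,0.17],"roll":1,"gripper":30},
    {"translation":[0,0,0],"roll":0,"gripper":30},
  ],
)

```text
clock: 14.65
tcp_pos: [545.4, -6.8, 100.1]
eef_rot: [-2.829, 1.365, -0.002]
ft_force: [2.2, 2.4, -1.1]
finger_gap: 0.491
```

```bash
python3 st.py
```

```text
clk 14.65 pos [545.41  -6.84 100.14] q6 0.665 yaw -0.8994 F [ 2.19  2.4  -1.11] M [ 0.563 -0.368 -0.023] tau6 0.253 gap 0.4914
```

Emit:
drive_tool(
  steps=[
    {"translation":[0,0,0.17],"roll":1,"gripper":30},
    {"translation":[0,0,0],"roll":0,"gripper":30},
  ],
)

```text
clock: 14.9
tcp_pos: [545.1, -7.1, 100.1]
eef_rot: [2.755, -1.509, 0.001]
ft_force: [1.1, 1.6, 1.4]
finger_gap: 0.497
```

```bash
python3 st.py
```

```text
clk 14.9 pos [545.11  -7.13 100.11] q6 0.7686 yaw -1.0025 F [1.11 1.61 1.36] M [ 0.333 -0.118  0.729] tau6 1.08 gap 0.4966
```

The torque jumped to 0.73 N m from about 0.05 before, so the cap has bottomed after about 194° of turn. I'll nudge a little further to confirm it, then unwind finely to measure the elastic wind-up.

Emit:
drive_tool(
  steps=[
    {"translation":[0,0,0],"roll":0.2,"gripper":30},
    {"translation":[0,0,0],"roll":0,"gripper":30},
  ],
)

```text
clock: 15.15
tcp_pos: [544.9, -7.3, 100.1]
eef_rot: [2.735, -1.543, 0.001]
ft_force: [-1.5, -0.1, 2.3]
finger_gap: 0.494
```

```bash
python3 st.py
```

```text
clk 15.15 pos [544.9   -7.27 100.14] q6 0.7934 yaw -1.0274 F [-1.46 -0.1   2.31] M [-0.008  0.159  1.01 ] tau6 1.065 gap 0.4937
```

Emit:
drive_tool(
  steps=[
    {"translation":[0,0,0],"roll":-0.2,"gripper":30},
    {"translation":[0,0,0],"roll":0,"gripper":30},
  ],
)

```text
clock: 15.4
tcp_pos: [544.9, -7.2, 100.1]
eef_rot: [2.75, -1.518, 0.001]
ft_force: [-0.9, -1.4, 4.1]
finger_gap: 0.496
```

```bash
python3 st.py
```

```text
clk 15.4 pos [544.9   -7.24 100.12] q6 0.774 yaw -1.0085 F [-0.92 -1.37  4.11] M [-0.322  0.292  0.687] tau6 0.624 gap 0.4957
```

Emit:
drive_tool(
  steps=[
    {"translation":[0,0,0],"roll":-0.2,"gripper":30},
    {"translation":[0,0,0],"roll":0,"gripper":30},
  ],
)

```text
clock: 15.65
tcp_pos: [544.9, -7.2, 100.1]
eef_rot: [2.765, -1.49, 0.0]
ft_force: [-2.3, -2.4, 5.3]
finger_gap: 0.496
```

```bash
python3 st.py
```

```text
clk 15.65 pos [544.92  -7.23 100.09] q6 0.7536 yaw -0.9882 F [-2.34 -2.45  5.26] M [-0.44   0.402  0.288] tau6 0.195 gap 0.4965
```

Emit:
drive_tool(
  steps=[
    {"translation":[0,0,0],"roll":-0.2,"gripper":30},
    {"translation":[0,0,0],"roll":0,"gripper":30},
  ],
)

```text
clock: 15.9
tcp_pos: [544.9, -7.3, 100.1]
eef_rot: [2.78, -1.462, 0.0]
ft_force: [-2.1, -2.2, 5.2]
finger_gap: 0.492
```

```bash
python3 st.py
```

```text
clk 15.9 pos [544.92  -7.26 100.09] q6 0.7333 yaw -0.9681 F [-2.07 -2.22  5.16] M [-0.462  0.412 -0.048] tau6 -0.05 gap 0.4917
```

The torque crosses zero at yaw ≈ −0.972, with a slope of about 18 N m/rad. That gives a quarter-turn target of yaw ≈ +0.60. I'll back off with the rise matched to the thread.

Emit:
drive_tool(
  steps=[
    {"translation":[0,0.3,-0.6],"roll":-1.5,"gripper":30},
    {"translation":[0,0,-0.25],"roll":-1.5,"gripper":30},
    {"translation":[0,0,-0.25],"roll":-1.5,"gripper":30},
    {"translation":[0,0,-0.25],"roll":-1.5,"gripper":30},
    {"translation":[0,0,-0.25],"roll":-1.5,"gripper":30},
    {"translation":[0,0,-0.25],"roll":-1.5,"gripper":30},
    {"translation":[0,0,-0.25],"roll":-1.5,"gripper":30},
    {"translation":[0,0,-0.25],"roll":-1.5,"gripper":30},
    {"translation":[0,0,-0.25],"roll":-1.5,"gripper":30},
    {"translation":[0,0,-0.25],"roll":-1.4,"gripper":30},
  ],
)

```text
clock: 17.15
tcp_pos: [545.5, -7.3, 102.6]
eef_rot: [3.002, 0.923, 0.003]
ft_force: [2.1, -2.4, 0.2]
finger_gap: 0.493
```

Emit:
drive_tool(
  steps=[
    {"translation":[0,0,0],"roll":0,"gripper":30},
    {"translation":[0,0,0],"roll":0,"gripper":30},
  ],
)

```text
clock: 17.4
tcp_pos: [545.4, -7.3, 102.7]
eef_rot: [3.005, 0.914, 0.003]
ft_force: [5.0, -2.9, -2.3]
finger_gap: 0.494
```

```bash
python3 st.py; python3 - <<'E'
from h import *
for n in ('side','top'):
    s=ctrl.snapshot(n); save(s,n+'4')
    c=s['image'][150:240,250:370,::-1] if n=='side' else s['image'][110:230,250:400,::-1]
    cv2.imwrite(f'pics/{n}4c.png',cv2.resize(c,None,fx=5,fy=5,interpolation=cv2.INTER_CUBIC))
E
```

```text
clk 17.4 pos [545.4   -7.29 102.66] q6 -0.8254 yaw 0.5903 F [ 5.04 -2.89 -2.27] M [-0.526 -1.026 -0.019] tau6 0.07 gap 0.4941
```

View pics/side4c.png

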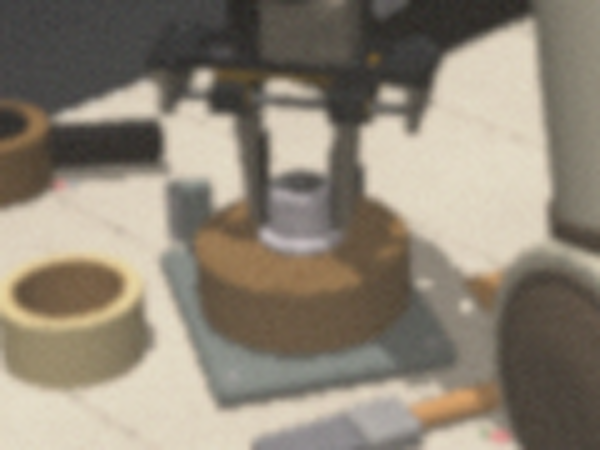

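View pics/top4c.png

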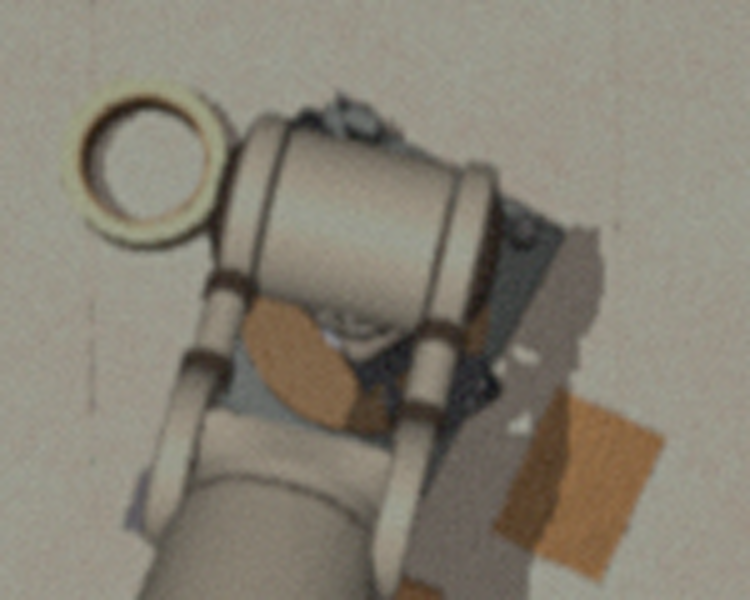

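The side view shows both fingers on the knurled grip, at crop columns ~255 and ~345, with the flange just clear of the roll. The neighbouring objects haven't moved. I'll trim the last 0.6° and ease the side load.

Emit:
drive_tool(
  steps=[
    {"translation":[0.2,0.4,0.1],"roll":-0.1,"gripper":30},
    {"translation":[0,0,0],"roll":0,"gripper":30},
    {"translation":[0,0,0],"roll":0,"gripper":30},
    {"translation":[0,0,0],"roll":0,"gripper":30},
  ],
)

```text
clock: 18.0
tcp_pos: [545.5, -7.3, 102.7]
eef_rot: [3.0, 0.932, 0.002]
ft_force: [4.2, -2.5, -2.1]
finger_gap: 0.496
```

```bash
python3 st.py; python3 st.py; python3 - <<'E'
from h import *
a=cv2.imread('pics/side0.png').astype(int)
s=ctrl.snapshot('side'); save(s,'side5'); 
t=ctrl.snapshot('top'); save(t,'top5')
E
```

```text
clk 18.0 pos [545.45  -7.3  102.69] q6 -0.8379 yaw 0.6028 F [ 4.17 -2.48 -2.12] M [-0.532 -0.983 -0.046] tau6 -0.06 gap 0.4963
clk 18.0 pos [545.45  -7.3  102.69] q6 -0.8379 yaw 0.6028 F [ 4.17 -2.48 -2.12] M [-0.532 -0.983 -0.046] tau6 -0.06 gap 0.4963
```

View pics/side5.png

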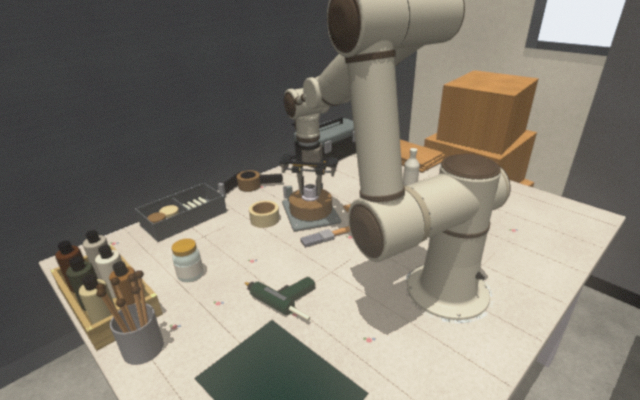

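View pics/top5.png

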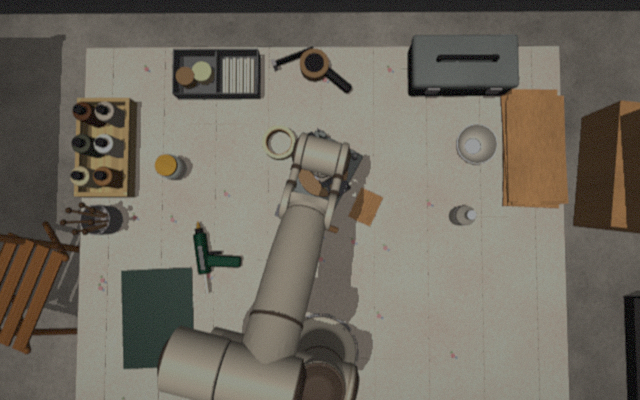

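The tool is at yaw 0.603, a 1.575 rad back-off, with torque near zero and the cap still held. In both views the surrounding objects stand where they started. I'll hand in.

```bash
python3 -c "
from rig import ctrl
print(ctrl.sign_off())"
```

```text
the job is handed in; nothing more can be done
None
```

The roll is fully home, the cap was bottomed out and backed off a quarter turn, and the gripper is still holding it. The job was handed in at about 18 s.

- **Roll:** I pushed it down about 4.9 mm with both open fingertips. It stopped dead with its top at about 71.3 mm, and the push reached 16 N with no further movement.
- **Screwing down:** I gripped the knurled part of the cap and turned it about 194° clockwise. It bottomed out, and the torque rose from about 0.05 to 1.0 N m.
- **Slip at the stop:** The fingers probably slipped slightly on the cap when it bottomed out. I therefore took the reference from where the torque fell back to zero, at tool yaw −0.972 rad.
- **Backing off:** I turned the cap back to yaw +0.603 rad, about 90.2°. The tool rose about 2.6 mm, against 2.5 mm expected from the thread.

**Last checks:** The finger opening was steady at 46 mm and the torque was close to zero. A side load of about 5 N remained, which my last nudge only slightly reduced. The surrounding objects were where they started in both pictures.

The pointer rib was hidden under the gripper, so the quarter turn is judged from torque, tool angle and height, not from a picture of the rib.

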